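# Sort the dog's things after the walk

### The job

Sort the dog's things on the counter: the flea comb and the grooming brush go into the shallow steel tray, the nylon bone and the rubber chew toy into the wooden toy crate, and the kibble measuring cup into the cream enamel bowl. Leave each one the same way up as you found it, fully down on the floor of its container, not propped on a rim or on another thing, and leave the treat jar and the balm tin standing where they are.

Things in the scene. Friction and masses are not known exactly. Their poses are not given: they have to be found in the camera images.
- comb: chrome flea comb lying flat, 97 mm long along its x and 12 mm thick: a handle bar 14 mm wide from x = -48 to +14 mm, then a crossbar 46 mm wide with the teeth out to x = +49 mm. It balances close to x = 0, where the handle can be gripped across y. Origin: centre of its underside, z up.
- brush: palm grooming brush lying bristles down, 100 mm long along its x, 34 mm wide, 34 mm tall: dark wooden back (upper 18 mm) over stiff black bristles, rigid. Origin: centre of its underside, z up.
- bone: beige nylon chew bone (a dog toy) lying flat, 100 mm long along its x, 24 mm tall; shaft 22 mm wide in the middle, two round knobs at each end, 48 mm wide over them. Origin: centre of its underside, z up.
- chew: dark firm-rubber chew toy (a dog toy) standing on its wide end, round like three stacked bulbs: 57 mm tall, 54 mm diameter at the bottom bulb (10 mm up), 42 mm at the middle bulb (30 to 37 mm up), 28 mm at the top knob (52 mm up). It behaves as rigid. Origin: centre of its underside, z up.
- measure: bare metal kibble measuring cup, open at the top, 50 mm diameter, 45 mm tall, with a flat tab handle 12 mm wide at the rim reaching out to 56 mm from its axis along +x. It stands upright. Origin: centre of its underside, z up.
- bowl: cream enamel feeding bowl, fixed to the counter: 180 mm across the rim, 50 mm tall, sides sloping in to a flat floor about 110 mm across that is 5 mm above its underside. Origin: centre of its underside, z up.
- tray: square shallow stainless grooming tray, fixed: 160 x 160 mm outside, walls 4 mm thick and 20 mm tall, floor 4 mm above its underside; x and y along its sides. Origin: centre of its underside, z up.
- basket: square slatted wooden toy crate, fixed: 160 x 160 mm outside, walls 5 mm thick and 40 mm tall, floor 5 mm above its underside; x and y along its sides. Origin: centre of its underside, z up.
- jar: closed amber glass treat jar with a dark cap, 50 mm diameter, 50 mm tall, a loose bystander. Origin: centre of its underside, z up.
- tin: closed round aluminium paw-balm tin, 58 mm diameter, 22 mm tall, a loose bystander. Origin: centre of its underside, z up.

How it is judged (in metres and radians):
At the end, for the whole second after the job is handed in: Comb and brush in the tray, bone and chew toy in the crate (origins within 72 mm of its centre along each side), cup in the bowl (within 40 mm of its centre); each upright as at the start within 0.1 rad, underside at most 4.5 mm above the container floor, at rest; jar and tin within 25 mm (x of comb in the frame of tray between -0.072 and 0.072 m and y of comb in the frame of tray between -0.072 and 0.072 m and z of comb in the frame of tray between 0 and 0.0085 m and angle between each of comb, brush, bone, chew, measure's own z axis and vertical below 0.1 rad and linear speed of each of comb, brush, bone, chew, measure below 0.02 m/s and x of brush in the frame of tray between -0.072 and 0.072 m and y of brush in the frame of tray between -0.072 and 0.072 m and z of brush in the frame of tray between 0 and 0.0085 m and x of bone in the frame of basket between -0.072 and 0.072 m and y of bone in the frame of basket between -0.072 and 0.072 m and z of bone in the frame of basket between 0 and 0.0095 m and x of chew in the frame of basket between -0.072 and 0.072 m and y of chew in the frame of basket between -0.072 and 0.072 m and z of chew in the frame of basket between 0 and 0.0095 m and horizontal distance between measure and bowl below 0.04 m and z of measure in the frame of bowl between 0 and 0.0095 m); the robot touches nothing.
It fails at once if the treat jar is shifted by more than 25 mm or tipped over (distance of jar from where it was at the start of the episode above 0.025 m or angle between jar's own z axis and vertical above 0.4 rad).
It fails at once if the balm tin is shifted by more than 25 mm or tipped over (distance of tin from where it was at the start of the episode above 0.025 m or angle between tin's own z axis and vertical above 0.4 rad).
It also fails if it takes over 144 s, if anything falls off the work surface, if the arm or the gripper's body presses on something with over 40 N, if the wrist force passes 120 N, or if a joint passes its speed limit or range.

### The arm

A 6-joint arm with a two-finger parallel gripper is mounted at the origin on the work surface. World frame = base frame: x ahead of the robot, y to its left, z up, the work surface at z = 0. Lengths are in m, angles in degrees, forces in N, time in s.
With the tool pointing down it reaches from about 0.25 to 0.725 m from the base axis. Payload 9.7 kg.
Tool frame: the origin (TCP) lies midway between the tips of the shut fingers; the grasp point (between the pads) lies 19 mm behind it; z points along the fingers, y is the line along which they close (so a half turn about z gives the same grasp; the last joint's range is limited). The gripper opens to 85 mm and grips with 20 to 120 N. Pads are 22 mm wide; open, the fingers measure 114 mm over their backs; the gripper's body (76 mm by 85 mm) begins 54 mm behind the grasp point. The pads swing forward as they close: fully open they stand 13 mm farther back than shut.
Start: joints at [70.818, 4.979, 10.078, 95.1, 0, 90], TCP at [0.181, 0.519, 0.231] pointing down, gripper open.
Joint ranges: [-179.16, 179.16], [-48.56, 103.87], [-65.8, 70.77], [-126.05, 130.52], [-82.76, 87.17], [-180, 180]. Speed limits (degrees/s): [127.2, 127.2, 147.25, 180, 180, 180].

### API

Orientations are given as [roll, pitch, yaw] about the fixed x, y, z axes, in that order (R = Rz(yaw) Ry(pitch) Rx(roll)).
In Python, from workcell import * gives the robot as it stands.
- The arm moves only by the tool servo_tool, never from a script. Its argument "moves" is a list of rows, each a list of 4 numbers: the shift along the world's x, y, z in cm, then the turn about the world's z in rad. A call has 1 to 20 rows; each row is the pose to reach, as a shift and turn from the pose commanded when the call began; what a row does not reach only later rows make up. A row lasts 1/12 s, in which the tool goes at most 41.7 mm and 7.16 degrees, less where a joint would pass 70% of its speed; a pose out of reach is approached as far as the arm can. A call with a gripper value outside its range is refused whole. "claw" is the closure, from 0 (fully open) to 1 (shut), set as the call begins (left out, the last holds). The fingers move at their own pace and stop on an object; "force" is the grip in N (left out, the last holds). Time passes only in rows, so rows that repeat a pose let the fingers close. It gives the time, the measured TCP pose, the force, the opening and the grip force at its end, in the units of the state.
- get_obs(): the state, without advancing time (a new reading comes with each control period).
- camera(name): name is "side" or "top"; returns the picture (420x560x3 uint8, red, green, blue); there is no depth.
- get_calibration(name): a dict with "fx", "fy", "cx", "cy" (pixels), "rvec" (rotation vector, rad) and "tvec" (3), from world to camera coordinates, as OpenCV has them. Camera axes: x right, y down, z forward; pixel columns grow to the right and rows downward; lengths in m; the calibration is good to about 2 mm. A picture is of the moment at which its call begins. get_calibration takes no time and is no camera call.
- job_done(): hands the job in; it is judged then, once.
The state is a dict: "time": time; "q": joint angles; "qd": joint speeds; "joint_efforts": joint torques, N m; "ee_pos": TCP position; "tcp_rot": TCP orientation; "wrist_force": force on the tool from outside, world axes, zero at the start; "torque": the same for the moment, N m; "opening": finger opening in m; "grasp_force": force on a finger pad.
Only numpy, scipy, OpenCV 4.12 (cv2) and the standard library are available. Lean on these libraries where they do the work, as an engineer would, in place of code of your own. Each camera call takes 0.05 s, during which the arm holds its last target. There are 200 camera calls.

## Working session

There is one attempt and no reset: what is moved stays moved. The work goes in short steps, Python scripts to look and compute and a tool call to move; the robot and the scene stay as the last step left them, time stands still between calls to the robot, and variables do not carry over. Pictures are saved under pics/ and viewed, at most 14 in all, crops included, and the job is handed in when it is done.

Besides the shell and the picture viewer there is one more tool, called after "Request:" in YAML: its name, and indented under it one key for each argument. servo_tool: Moves the arm, as the interface text tells. Its arguments: {"type":"object","properties":{"moves":{"type":"array","items":{"type":"array","items":{"type":"number"}}},"claw":{"type":"number"},"force":{"type":"number"}},"required":["moves"]}

```bash
mkdir -p pics; ls
python3 - <<'E'
from workcell import *
import cv2
for n in("top","side"):
    cv2.imwrite(f"pics/{n}0.png",cv2.resize(camera(n)[:,:,::-1],(800,600),interpolation=cv2.INTER_CUBIC)); print(n,get_calibration(n))
o=get_obs();print(o["time"],o["ee_pos"],o["tcp_rot"],o["opening"])
E
```

```text
pics
top {'fx': 398.3362690716916, 'fy': 398.3362690716916, 'cx': 275.2259088082157, 'cy': 203.23598633945102, 'rvec': array([ 2.14791538, -2.12039725,  0.12916238]), 'tvec': array([0.00602449, 0.52067705, 1.10486242])}
side {'fx': 400.0394903469293, 'fy': 400.0394903469293, 'cx': 287.58014946254315, 'cy': 207.1003220094408, 'rvec': array([ 2.26730159, -0.0143398 ,  0.02854206]), 'tvec': array([-0.51012615,  0.04097948,  0.92943203])}
0.1 [0.18066256 0.51927219 0.23067145] [-1.79932769e+02  7.47077975e-04  1.60816441e+02] 0.08538419818898303
```

View pics/top0.png

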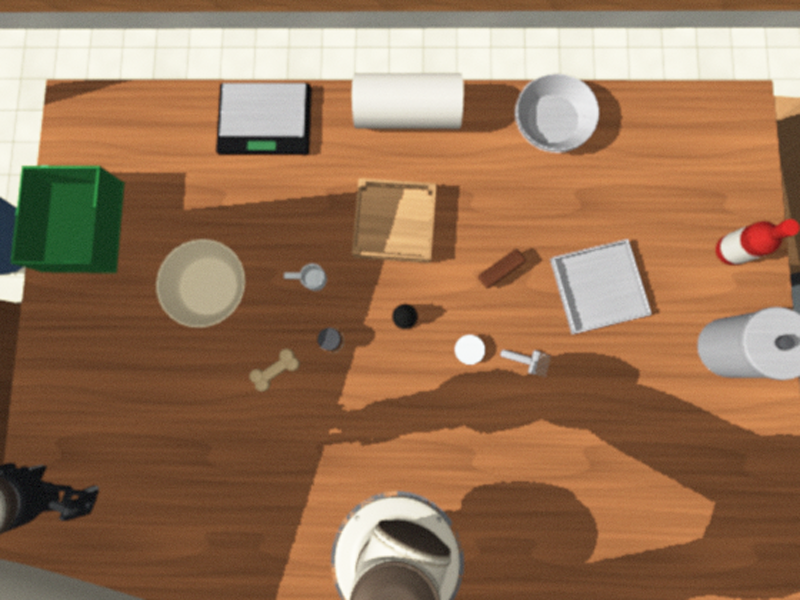

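View pics/side0.png

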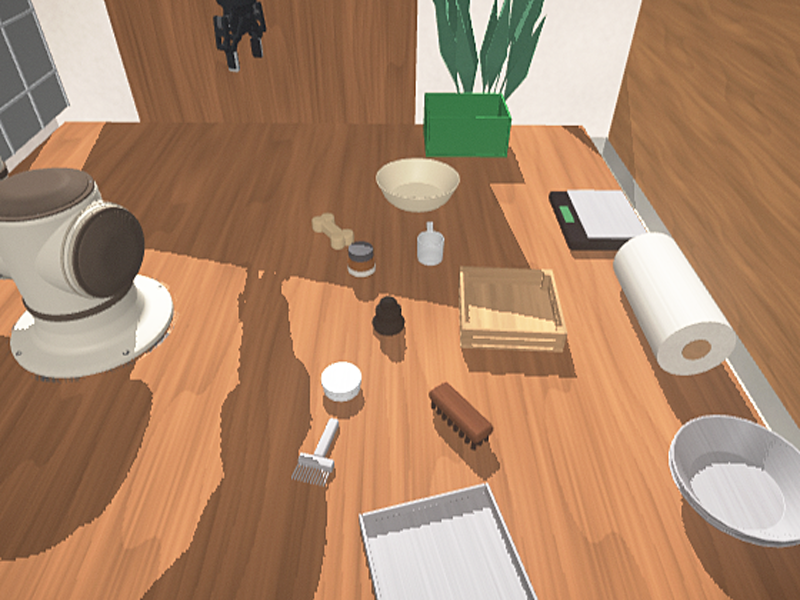

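The top view (800x600 px) shows the bowl (201,283), cup (313,277, tab to the left), bone (274,369), jar (329,339), chew (405,316), tin (470,349), comb (525,360, head right), brush (503,268), tray (601,286) and crate (396,220). The side view agrees. I'll zoom in to measure.

```bash
cat > h.py <<'E'
from workcell import *
import cv2, numpy as np
def cal(n):
    c=get_calibration(n); K=np.array([[c['fx'],0,c['cx']],[0,c['fy'],c['cy']],[0,0,1]]); return K,np.array(c['rvec'],float),np.array(c['tvec'],float)
def proj(n,P):
    K,r,t=cal(n); return cv2.projectPoints(np.array(P,float).reshape(-1,3),r,t,K,None)[0].reshape(-1,2)
def ray(n,uv):
    K,r,t=cal(n); R=cv2.Rodrigues(r)[0]; d=R.T@np.linalg.solve(K,[*uv,1.]); return -R.T@t,d/np.linalg.norm(d)
def onz(n,uv,z):
    c,d=ray(n,uv); return c+d*(z-c[2])/d[2]
def tri(a,b):  # top px, side px -> point, gap
    c1,d1=ray('top',a); c2,d2=ray('side',b)
    s=np.linalg.lstsq(np.c_[d1,-d2],c2-c1,rcond=None)[0]; p,q=c1+s[0]*d1,c2+s[1]*d2
    return (p+q)/2,np.linalg.norm(p-q)
def crop(n,x0,y0,w,h,k,fn,img=None):
    im=camera(n)[:,:,::-1] if img is None else img
    o=cv2.resize(im[y0:y0+h,x0:x0+w],None,fx=k,fy=k,interpolation=cv2.INTER_CUBIC)
    for i in range(0,w,20): cv2.putText(o,str(x0+i),(i*k,8),0,.3,(0,255,255)); cv2.line(o,(i*k,10),(i*k,14),(0,255,255))
    for i in range(0,h,20): cv2.putText(o,str(y0+i),(0,i*k+4),0,.3,(0,255,255))
    cv2.imwrite('pics/'+fn,o)
E
python3 - <<'E'
from h import *
im=camera('top')[:,:,::-1]
crop('top',105,155,200,125,4,'tL.png',im); crop('top',240,115,220,160,3,'tR.png',im)
im=camera('side')[:,:,::-1]
crop('side',200,100,200,150,4,'sL.png',im); crop('side',190,250,200,150,4,'sR.png',im)
E
```

```text
(no output)
```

View pics/tL.png

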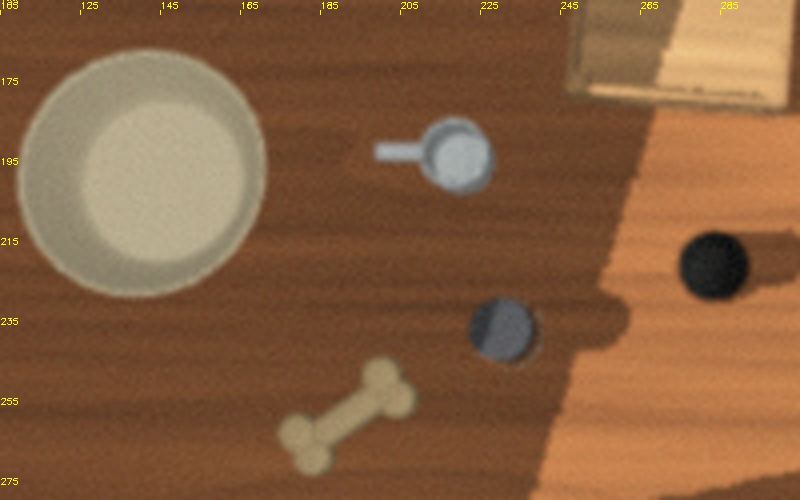

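View pics/tR.png

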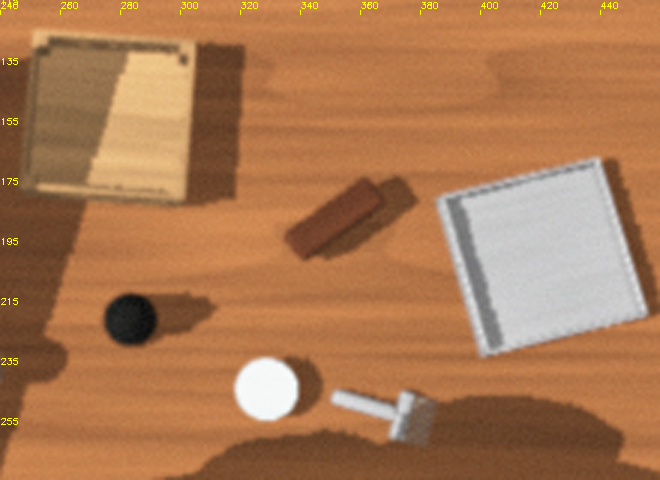

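View pics/sL.png

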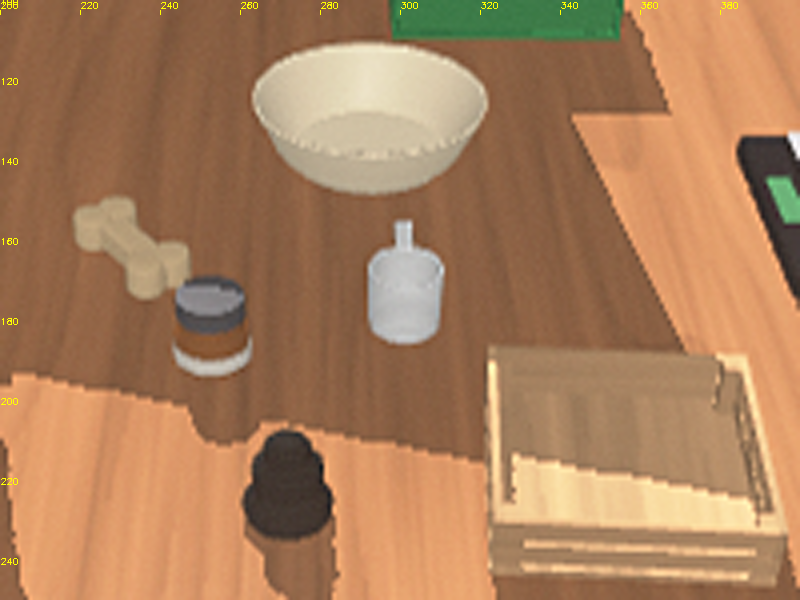

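View pics/sR.png

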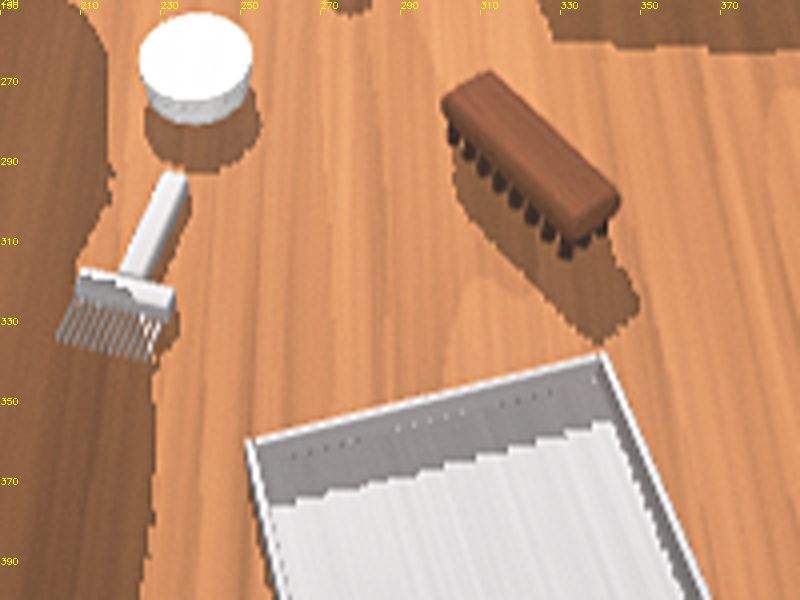

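The crops put each feature to within about 1 px. Top px: bowl rim centre (140.5,198), cup rim (218.8,193.5), bone centre (191.6,259), chew (283.5,221), brush top (352,188), comb handle end (351,247). Next I triangulate against the side view.

Run:
```python
from h import *
np.set_printoptions(precision=4,suppress=True)
L=lambda x,y:(105+x/4-.375,155+y/4-.375)
R=lambda x,y:(240+x/3-.33,115+y/3-.33)
SL=lambda x,y:(200+x/4-.375,100+y/4-.375)
SR=lambda x,y:(190+x/4-.375,250+y/4-.375)
T={'bowlrim .05':(L(142,173),SL(371,99)),'cuprim .045':(L(455,154),SL(406,262)),'tabtip .044':(L(375,152),SL(404,222)),
'jar .05':(L(503,329),SL(210,297)),'tin .022':(R(267,389),SR(196,58)),
'boneA(knobs R) .024':(L(389,386),SL(158,258)),'boneB .024':(L(304,445),SL(105,215)),'brush .034':(R(337,219),SR(531,152)),
'brushE1 .034':(R(379,187.5),SR(596,217)),'brushE2 .034':(R(295.5,248),SR(466,88)),
'comb start .012':(R(333,397),SR(176,174)),'comb joint':(R(396,415),SR(135,272)),'headA':(R(405,391),SR(174,292)),'headB':(R(391,438),SR(80,270)),
'crate NL':(R(35,30),SL(744,356)),'crateNR':(R(195,42),SL(780,530)),'crateSL':(R(22,188),SL(490,347)),'crateSR':(R(185,203),SL(490,528)),
'trayA':(R(437,199),SR(600,353)),'trayD':(R(483,356),SR(250,440))}
for k,(a,b) in T.items(): p,g=tri(a,b); print(k,p,round(g,4))
tr=np.array([onz('top',R(*c),.02) for c in((437,199),(598,157),(649,315),(483,356))]); print('tray',tr.mean(0),tr, np.linalg.norm(np.roll(tr,1,0)-tr,axis=1))
cr=np.array([onz('top',R(*c),.04) for c in((35,30),(195,42),(185,203),(22,188))]); print('crate',cr.mean(0),cr,np.linalg.norm(np.roll(cr,1,0)-cr,axis=1))
print('chew',onz('top',L(714,265),.012),'side10mm',onz('side',SL(288,497),.01),'knobtop',onz('side',SL(288,436),.055))
print('chew tri base-bulb',tri(L(714,265),SL(288,497)))
print('bone',[onz('top',L(*c),.024)[:2] for c in((380,375),(398,398),(296,434),(312,457))])
print('bowlfloor',onz('top',L(163,181),.005))
```

```text
bowlrim .05 [0.5315 0.4019 0.0459] 0.0016
cuprim .045 [0.5475 0.1758 0.0489] 0.0021
tabtip .044 [0.5493 0.2349 0.042 ] 0.0017
jar .05 [0.4221 0.1375 0.0479] 0.0004
tin .022 [ 0.4065 -0.1416  0.0192] 0.0009
boneA(knobs R) .024 [0.3816 0.2221 0.0208] 0.0
boneB .024 [0.339  0.2825 0.017 ] 0.0005
brush .034 [ 0.5714 -0.2091  0.0264] 0.002
brushE1 .034 [ 0.5998 -0.2494  0.0302] 0.0025
brushE2 .034 [ 0.5425 -0.1689  0.0264] 0.0019
comb start .012 [ 0.4005 -0.2061  0.0075] 0.0015
comb joint [ 0.3855 -0.2648  0.0116] 0.0045
headA [ 0.4063 -0.2745  0.0107] 0.0001
headB [ 0.3617 -0.2608  0.0082] 0.0005
crate NL [0.7541 0.0867 0.0398] 0.0001
crateNR [ 0.7415 -0.0705  0.0412] 0.0018
crateSL [0.5963 0.0957 0.0396] 0.002
crateSR [ 0.5836 -0.0619  0.0346] 0.001
trayA [ 0.5943 -0.3091  0.0134] 0.0011
trayD [ 0.4424 -0.3486  0.0139] 0.0036
tray [ 0.5374 -0.4062  0.02  ] [[ 0.5924 -0.3074  0.02  ]
 [ 0.6357 -0.4645  0.02  ]
 [ 0.4814 -0.5058  0.02  ]
 [ 0.4402 -0.3471  0.02  ]] [0.1573 0.1629 0.1597 0.1639]
crate [0.6685 0.0125 0.04  ] [[ 0.7541  0.0867  0.04  ]
 [ 0.7428 -0.0707  0.04  ]
 [ 0.582  -0.0617  0.04  ]
 [ 0.5952  0.0956  0.04  ]] [0.1591 0.1578 0.1611 0.1578]
chew [ 0.4727 -0.0104  0.012 ] side10mm [ 0.4729 -0.0093  0.01  ] knobtop [ 0.4733 -0.0078  0.055 ]
chew tri base-bulb (array([ 0.4729, -0.0104,  0.011 ]), np.float64(0.00017068451242221818))
bone [array([0.3893, 0.2283]), array([0.3731, 0.2146]), array([0.3465, 0.2868]), array([0.3305, 0.2745])]
bowlfloor [0.5312 0.4009 0.005 ]
```

Triangulated heights agree with the given sizes to within a few mm, and so do the tray and crate side lengths (158–164 mm). The poses (m, yaw in degrees) are:

| Thing | Position | Yaw |
|---|---|---|
| Bone | (.360, .251) | −54 |
| Cup | (.5475, .1765) | tab +y |
| Chew | (.473, −.010) | round |
| Brush | (.571, −.208) | −54.6 |
| Comb | (.388, −.252) | −105.5 |
| Tray | (.537, −.406) | 15.3 |
| Crate | (.6685, .0125) | −3.6 |
| Bowl | (.531, .401) | round |

I'll start with the bone.

Request:
servo_tool:
  moves:
    - [17.9,-26.8,-8,-0.611]
    - [17.9,-26.8,-8,-0.611]
    - [17.9,-26.8,-8,-0.611]
    - [17.9,-26.8,-8,-0.611]
    - [17.9,-26.8,-8,-0.611]
    - [17.9,-26.8,-8,-0.611]
    - [17.9,-26.8,-8,-0.611]
    - [17.9,-26.8,-8,-0.611]
    - [17.9,-26.8,-8,-0.611]
    - [17.9,-26.8,-8,-0.611]
    - [17.9,-26.8,-11,-0.611]
    - [17.9,-26.8,-13,-0.611]
    - [17.9,-26.8,-15,-0.611]
    - [17.9,-26.8,-17,-0.611]
    - [17.9,-26.8,-18,-0.611]
    - [17.9,-26.8,-18,-0.611]
  claw: 0
  force: 40

```text
time: 1.53
ee_pos: [0.3582, 0.2517, 0.0494]
tcp_rot: [-179.8, -0.0, 125.9]
wrist_force: [-0.1, -0.7, -0.1]
opening: 0.0855
grasp_force: 0.0
```

Request:
servo_tool:
  moves:
    - [0.1,0,-1.5,0]
    - [0.1,0,-3,0]
    - [0.1,0,-4,0]
    - [0.1,0,-4.4,0]
    - [0.1,0,-4.4,0]
    - [0.1,0,-4.4,0]

```text
time: 2.03
ee_pos: [0.361, 0.2518, 0.0081]
tcp_rot: [180.0, 0.0, 125.8]
wrist_force: [-0.0, -0.1, -0.1]
opening: 0.0854
grasp_force: 0.0
```

Request:
servo_tool:
  moves:
    - [0,0,0,0]
    - [0,0,0,0]
    - [0,0,0,0]
    - [0,0,0,0]
    - [0,0,0,0]
    - [0,0,0,0]
    - [0,0,0,0]
    - [0,0,0,0]
    - [0,0,0,0]
    - [0,0,0,0]
  claw: 1
  force: 40

```text
time: 2.87
ee_pos: [0.3609, 0.2516, 0.0077]
tcp_rot: [180.0, 0.0, 125.8]
wrist_force: [-0.8, -0.0, 6.2]
opening: 0.0206
grasp_force: 40.5
```

Request:
servo_tool:
  moves:
    - [0,0,2,0]
    - [0,0,5,0]
    - [0,0,9,0]
    - [4,-2.7,11,0.1]
    - [30.9,-20.7,11,0.883]
    - [30.9,-20.7,11,0.883]
    - [30.9,-20.7,11,0.883]
    - [30.9,-20.7,11,0.883]
    - [30.9,-20.7,11,0.883]
    - [30.9,-20.7,11,0.883]
    - [30.9,-20.7,11,0.883]
    - [30.9,-20.7,11,0.883]
    - [30.9,-20.7,11,0.883]
    - [30.9,-20.7,11,0.883]
    - [30.9,-20.7,11,0.883]
    - [30.9,-20.7,11,0.883]

```text
time: 4.2
ee_pos: [0.6688, 0.045, 0.1168]
tcp_rot: [180.0, -0.1, 176.4]
wrist_force: [0.4, 1.1, -1.2]
opening: 0.0211
grasp_force: 39.7
```

Run:
```python
from h import *
o=get_obs();print(o["ee_pos"],o["tcp_rot"],o["opening"],o["q"])
a=cv2.resize(camera('top')[110:260,180:380,::-1],(600,450)); cv2.imwrite('pics/b1.png',a)
```

```text
[0.66884432 0.0450246  0.11684757] [ 1.79998879e+02 -7.31146691e-02  1.76427195e+02] 0.02111620991112033 [3.84668375e+00 2.10480876e+01 1.64150403e+01 8.54393105e+01
 1.05534561e-02 7.41948270e+00]
```

View pics/b1.png

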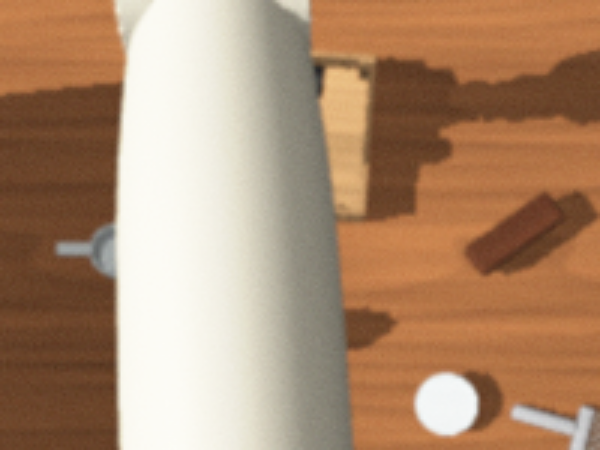

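The arm hides the crate from the top camera. The bone is held (opening 21 mm) and the other things haven't moved. I lower it now.

Request:
servo_tool:
  moves:
    - [0.1,0,-3,0]
    - [0.1,0,-6,0]
    - [0.1,0,-8,0]
    - [0.1,0,-9.5,0]
    - [0.1,0,-10.1,0]
    - [0.1,0,-10.4,0]
    - [0.1,0,-10.4,0]
    - [0.1,0,-10.4,0]

```text
time: 4.92
ee_pos: [0.6712, 0.0449, 0.0149]
tcp_rot: [180.0, 0.1, 176.4]
wrist_force: [0.4, 0.3, -0.4]
opening: 0.0207
grasp_force: 39.8
```

Request:
servo_tool:
  moves:
    - [0,0,0,0]
    - [0,0,0,0]
    - [0,0,0,0]
  claw: 0.55

```text
time: 5.17
ee_pos: [0.6712, 0.0445, 0.0142]
tcp_rot: [180.0, 0.1, 176.4]
wrist_force: [-0.2, 0.2, 0.7]
opening: 0.0384
grasp_force: 0.0
```

Request:
servo_tool:
  moves:
    - [0,0,2,0]
    - [0,0,5,0]
    - [0,0,9,0]
    - [0,0,11,0]
    - [0,0,11,0]

```text
time: 5.58
ee_pos: [0.673, 0.0445, 0.1301]
tcp_rot: [179.9, 0.5, 176.4]
wrist_force: [0.8, 0.2, 0.3]
opening: 0.0383
grasp_force: 0.0
```

Request:
servo_tool:
  moves:
    - [-19.8,-5.5,0,-1.571]
    - [-19.8,-5.5,0,-1.571]
    - [-19.8,-5.5,0,-1.571]
    - [-19.8,-5.5,0,-1.571]
    - [-19.8,-5.5,0,-1.571]
    - [-19.8,-5.5,0,-1.571]
    - [-19.8,-5.5,0,-1.571]
    - [-19.8,-5.5,0,-1.571]
    - [-19.8,-5.5,0,-1.571]
    - [-19.8,-5.5,0,-1.571]
    - [-19.8,-5.5,0,-1.571]
    - [-19.8,-5.5,0,-1.571]
    - [-19.8,-5.5,0,-1.571]
    - [-19.8,-5.5,-2,-1.571]
    - [-19.8,-5.5,-4,-1.571]
    - [-19.8,-5.5,-4,-1.571]
  claw: 0

```text
time: 6.92
ee_pos: [0.4709, -0.0105, 0.0799]
tcp_rot: [-179.7, 0.0, 86.4]
wrist_force: [-0.4, 0.1, -0.4]
opening: 0.0855
grasp_force: 0.0
```

Run:
```python
from h import *
a=cv2.resize(camera('side')[100:260,200:410,::-1],(630,480),interpolation=cv2.INTER_CUBIC); cv2.imwrite('pics/c1.png',a)
```

```text
(no output)
```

View pics/c1.png

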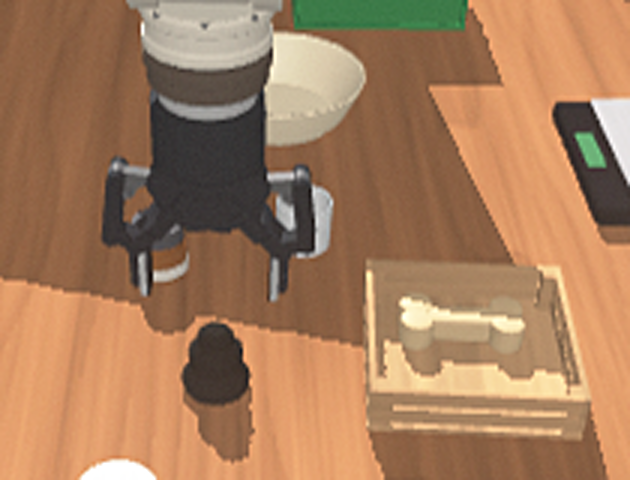

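The bone lies flat in the crate at (460,325), in its left half, and the chew stands centred under the open fingers at (216,365). I descend on the chew.

Request:
servo_tool:
  moves:
    - [0.1,0,-2,0]
    - [0.1,0,-4,0]
    - [0.1,0,-5.5,0]
    - [0.1,0,-6.1,0]
    - [0.1,0,-6.1,0]
    - [0.1,0,-6.1,0]

```text
time: 7.47
ee_pos: [0.4742, -0.0106, 0.0234]
tcp_rot: [180.0, -0.0, 86.4]
wrist_force: [-0.3, -0.4, -1.3]
opening: 0.0859
grasp_force: 0.0
```

Request:
servo_tool:
  moves:
    - [0,0,0,0]
    - [0,0,0,0]
    - [0,0,0,0]
    - [0,0,0,0]
    - [0,0,0,0]
    - [0,0,0,0]
    - [0,0,0,0]
    - [0,0,0,0]
  claw: 1
  force: 40

```text
time: 8.13
ee_pos: [0.4742, -0.0106, 0.0233]
tcp_rot: [179.9, -0.0, 86.4]
wrist_force: [-1.1, -0.5, 6.2]
opening: 0.0401
grasp_force: 40.0
```

Request:
servo_tool:
  moves:
    - [0,0,2,0]
    - [0,0,5,0]
    - [0,0,8,0]
    - [4,-0.5,9,0]
    - [8,-1,9,0]
    - [12,-1.4,9,0]
    - [16,-1.8,9,0]
    - [19.2,-1.8,9,0]
    - [19.2,-1.8,9,0]
    - [19.2,-1.8,9,0]
    - [19.2,-1.8,9,0]
    - [19.2,-1.8,6,0]
    - [19.2,-1.8,3.5,0]
    - [19.2,-1.8,2,0]
    - [19.2,-1.8,1,0]
    - [19.2,-1.8,0.6,0]
    - [19.2,-1.8,0.6,0]
    - [19.2,-1.8,0.6,0]

```text
time: 9.63
ee_pos: [0.6659, -0.0285, 0.03]
tcp_rot: [179.9, -0.0, 86.4]
wrist_force: [-0.3, -0.5, -1.9]
opening: 0.0396
grasp_force: 41.5
```

Request:
servo_tool:
  moves:
    - [0,0,0,0]
    - [0,0,0,0]
    - [0,0,0,0]
  claw: 0.3

```text
time: 9.88
ee_pos: [0.6661, -0.0286, 0.0292]
tcp_rot: [179.9, -0.0, 86.4]
wrist_force: [0.4, -0.6, -0.0]
opening: 0.0597
grasp_force: 0.0
```

Request:
servo_tool:
  moves:
    - [0,0,2,0]
    - [0,0,5,0]
    - [0,0,9,0]
    - [0,0,12,0]
    - [0,0,12,0]

```text
time: 10.3
ee_pos: [0.6681, -0.0287, 0.1566]
tcp_rot: [179.4, -0.0, 86.4]
wrist_force: [1.2, 1.2, 1.1]
opening: 0.0595
grasp_force: 0.0
```

Request:
servo_tool:
  moves:
    - [-2,3.5,0,0.04]
    - [-4,7,0,0.04]
    - [-6,10.5,0,0.04]
    - [-8,14,0,0.04]
    - [-10,17.5,0,0.04]
    - [-11.9,20.5,-1,0.04]
    - [-11.9,20.5,-2,0.04]
    - [-11.9,20.5,-4,0.04]
    - [-11.9,20.5,-6,0.04]
    - [-11.9,20.5,-6,0.04]
    - [-11.9,20.5,-6,0.04]
  claw: 0

```text
time: 11.22
ee_pos: [0.5462, 0.1761, 0.0878]
tcp_rot: [-179.9, 0.0, 88.7]
wrist_force: [-0.4, 0.3, 1.4]
opening: 0.0853
grasp_force: 0.0
```

Run:
```python
from h import *
o=get_obs();print(o["ee_pos"])
a=cv2.resize(camera('side')[90:260,190:410,::-1],(660,510),interpolation=cv2.INTER_CUBIC); cv2.imwrite('pics/d1.png',a)
```

```text
[0.54622414 0.17614673 0.08784752]
```

View pics/d1.png

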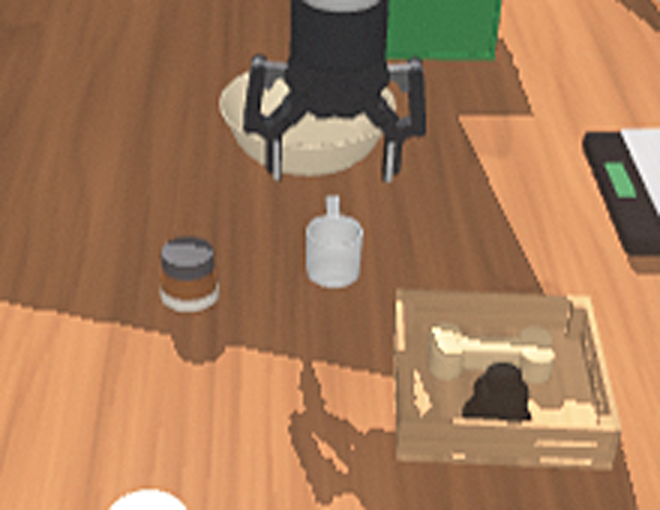

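The chew stands upright in the crate at (500,392) next to the bone, and the cup at (333,250) is centred between the fingers. I descend and grip it lightly.

Request:
servo_tool:
  moves:
    - [0,0,-2,0]
    - [0,0,-4,0]
    - [0,0,-6,0]
    - [0,0,-7.2,0]
    - [0,0,-7.6,0]
    - [0,0,-7.6,0]
    - [0,0,-7.6,0]

```text
time: 11.85
ee_pos: [0.5475, 0.1766, 0.0136]
tcp_rot: [179.9, -0.0, 88.7]
wrist_force: [-0.2, -0.3, 0.3]
opening: 0.0851
grasp_force: 0.0
```

Request:
servo_tool:
  moves:
    - [0,0,0,0]
    - [0,0,0,0]
    - [0,0,0,0]
    - [0,0,0,0]
    - [0,0,0,0]
    - [0,0,0,0]
    - [0,0,0,0]
    - [0,0,0,0]
  claw: 1
  force: 30

```text
time: 12.52
ee_pos: [0.5473, 0.1767, 0.0136]
tcp_rot: [179.9, -0.0, 88.7]
wrist_force: [-1.0, 0.2, 5.0]
opening: 0.0495
grasp_force: 30.8
```

Request:
servo_tool:
  moves:
    - [0,0,2,0]
    - [0,0,5,0]
    - [0,0,8,0]
    - [-0.3,4,9,0]
    - [-0.6,8,9,0]
    - [-0.9,12,9,0]
    - [-1.2,16,9,0]
    - [-1.4,19.5,9,0]
    - [-1.6,22.5,9,0]
    - [-1.6,22.5,9,0]
    - [-1.6,22.5,9,0]
    - [-1.6,22.5,6,0]
    - [-1.6,22.5,3.5,0]
    - [-1.6,22.5,2,0]
    - [-1.6,22.5,1,0]
    - [-1.6,22.5,0.6,0]
    - [-1.6,22.5,0.6,0]
    - [-1.6,22.5,0.6,0]

```text
time: 14.02
ee_pos: [0.5313, 0.401, 0.0193]
tcp_rot: [179.9, -0.0, 88.6]
wrist_force: [-0.0, 0.4, -1.2]
opening: 0.0498
grasp_force: 31.7
```

Request:
servo_tool:
  moves:
    - [0,0,0,0]
    - [0,0,0,0]
    - [0,0,0,0]
  claw: 0.22

```text
time: 14.27
ee_pos: [0.531, 0.4015, 0.0188]
tcp_rot: [180.0, -0.0, 88.7]
wrist_force: [0.2, 0.1, 0.6]
opening: 0.0664
grasp_force: 0.0
```

Request:
servo_tool:
  moves:
    - [0,0,2,0]
    - [0,0,5,0]
    - [0,0,9,0]
    - [0,0,12,0]
    - [0,0,12,0]

```text
time: 14.68
ee_pos: [0.5327, 0.4029, 0.1464]
tcp_rot: [179.5, -0.4, 88.7]
wrist_force: [1.1, 0.8, 1.4]
opening: 0.0669
grasp_force: 0.0
```

Request:
servo_tool:
  moves:
    - [4,-60.9,0,0.641]
    - [4,-60.9,0,0.641]
    - [4,-60.9,0,0.641]
    - [4,-60.9,0,0.641]
    - [4,-60.9,0,0.641]
    - [4,-60.9,0,0.641]
    - [4,-60.9,0,0.641]
    - [4,-60.9,0,0.641]
    - [4,-60.9,0,0.641]
    - [4,-60.9,0,0.641]
    - [4,-60.9,0,0.641]
    - [4,-60.9,0,0.641]
    - [4,-60.9,0,0.641]
    - [4,-60.9,0,0.641]
    - [4,-60.9,0,0.641]
    - [4,-60.9,-2,0.641]
    - [4,-60.9,-4,0.641]
    - [4,-60.9,-6,0.641]
    - [4,-60.9,-6,0.641]
    - [4,-60.9,-6,0.641]
  claw: 0

```text
time: 16.35
ee_pos: [0.5701, -0.2074, 0.0778]
tcp_rot: [-179.9, -0.1, 125.4]
wrist_force: [-0.4, 0.1, 0.3]
opening: 0.0853
grasp_force: 0.0
```

Run:
```python
from h import *
o=get_obs();print(o["ee_pos"],o["tcp_rot"])
im=camera('side')[:,:,::-1]
# expected brush corners / comb handle overlay
th=np.deg2rad(-54.6);c=np.array([.571,-.2077]);u=np.array([np.cos(th),np.sin(th)]);v=np.array([-u[1],u[0]])
P=[[*(c+a*u+b*v),.034] for a,b in((.05,.017),(.05,-.017),(-.05,-.017),(-.05,.017))]
th=np.deg2rad(-105.5);c=np.array([.3877,-.2523]);u=np.array([np.cos(th),np.sin(th)]);v=np.array([-u[1],u[0]])
Q=[[*(c+a*u+b*v),.012] for a,b in((-.048,.007),(.014,.007),(.014,.023),(.049,.023),(.049,-.023),(.014,-.023),(.014,-.007),(-.048,-.007))]
k=2; big=cv2.resize(im,None,fx=k,fy=k,interpolation=cv2.INTER_CUBIC)
for A in(P,Q): cv2.polylines(big,[np.int32(proj('side',A)*k)],True,(0,255,0),1)
cv2.imwrite('pics/e1.png',big[200:740,340:1000])
```

```text
[ 0.5700993  -0.20735604  0.07775904] [-1.79938442e+02 -8.98742638e-02  1.25406970e+02]
```

View pics/e1.png

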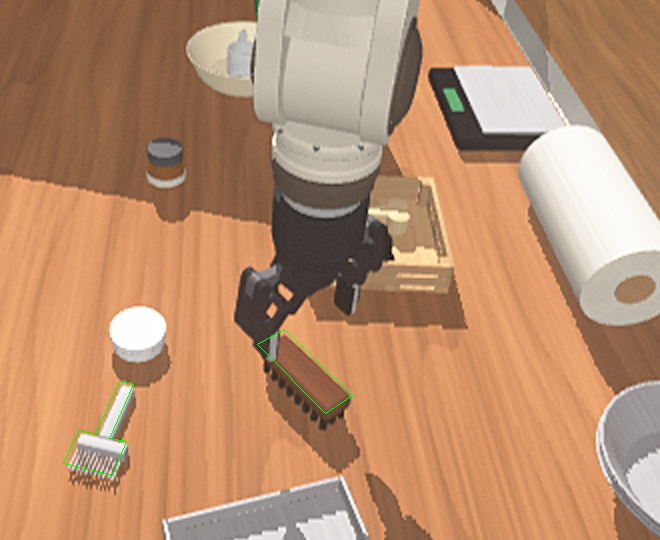

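The cup stands upright in the bowl. The overlays match the brush (about 3 px high at double scale) and the comb handle. I descend on the brush.

Request:
servo_tool:
  moves:
    - [0,-0.1,-2,0]
    - [0,-0.1,-4,0]
    - [0,-0.1,-6,0]
    - [0,-0.1,-6.8,0]
    - [0,-0.1,-7,0]
    - [0,-0.1,-7,0]
    - [0,-0.1,-7,0]

```text
time: 16.98
ee_pos: [0.5716, -0.2088, 0.0101]
tcp_rot: [179.9, 0.1, 125.4]
wrist_force: [-0.2, -0.2, 0.0]
opening: 0.0853
grasp_force: 0.0
```

Request:
servo_tool:
  moves:
    - [0,0,0,0]
    - [0,0,0,0]
    - [0,0,0,0]
    - [0,0,0,0]
    - [0,0,0,0]
    - [0,0,0,0]
    - [0,0,0,0]
    - [0,0,0,0]
  claw: 1
  force: 40

```text
time: 17.65
ee_pos: [0.571, -0.2086, 0.0088]
tcp_rot: [180.0, 0.0, 125.4]
wrist_force: [-0.2, 0.7, 4.7]
opening: 0.0334
grasp_force: 41.3
```

Request:
servo_tool:
  moves:
    - [0,0,2,0]
    - [0,0,4.5,0]
    - [0,0,7,0]
    - [0,-4,7,-0.1]
    - [-0.1,-8,7,-0.2]
    - [-0.2,-12,7,-0.3]
    - [-0.3,-15.5,7,-0.351]
    - [-0.3,-18.9,7,-0.351]
    - [-0.3,-18.9,7,-0.351]
    - [-0.3,-18.9,7,-0.351]
    - [-0.3,-18.9,5,-0.351]
    - [-0.3,-18.9,3,-0.351]
    - [-0.3,-18.9,1.5,-0.351]
    - [-0.3,-18.9,0.8,-0.351]
    - [-0.3,-18.9,0.5,-0.351]
    - [-0.3,-18.9,0.5,-0.351]
    - [-0.3,-18.9,0.5,-0.351]

```text
time: 19.07
ee_pos: [0.5681, -0.3969, 0.0139]
tcp_rot: [180.0, 0.0, 105.3]
wrist_force: [0.4, 0.3, -0.9]
opening: 0.0334
grasp_force: 40.7
```

Request:
servo_tool:
  moves:
    - [0,0,0,0]
    - [0,0,0,0]
    - [0,0,0,0]
  claw: 0.42

```text
time: 19.32
ee_pos: [0.568, -0.3975, 0.0137]
tcp_rot: [180.0, 0.0, 105.3]
wrist_force: [0.3, 0.6, 0.4]
opening: 0.0496
grasp_force: 0.0
```

Request:
servo_tool:
  moves:
    - [0,0,2,0]
    - [0,0,5,0]
    - [0,0,8,0]
    - [0,0,10,0]
    - [0,0,10,0]

```text
time: 19.73
ee_pos: [0.5694, -0.3987, 0.1194]
tcp_rot: [179.7, 0.3, 105.3]
wrist_force: [0.5, -0.8, 0.8]
opening: 0.0496
grasp_force: 0.0
```

Request:
servo_tool:
  moves:
    - [-3,2.4,0,-0.1]
    - [-6,4.8,0,-0.2]
    - [-9,7.2,0,-0.3]
    - [-12,9.7,0,-0.4]
    - [-15,12.1,0,-0.5]
    - [-17.9,15,0,-0.538]
    - [-17.9,15,-2,-0.538]
    - [-17.9,15,-5,-0.538]
    - [-17.9,15,-7,-0.538]
    - [-17.9,15,-7,-0.538]
    - [-17.9,15,-7,-0.538]
  claw: 0.25

```text
time: 20.65
ee_pos: [0.3881, -0.2471, 0.0429]
tcp_rot: [-179.9, -0.0, 74.5]
wrist_force: [0.1, 0.4, 0.6]
opening: 0.0641
grasp_force: 0.0
```

Run:
```python
from h import *
o=get_obs();print(o["ee_pos"],o["tcp_rot"])
a=cv2.resize(camera('side')[230:420,190:410,::-1],(660,570),interpolation=cv2.INTER_CUBIC); cv2.imwrite('pics/f1.png',a)
```

```text
[ 0.388071   -0.24713927  0.04285566] [-1.79901261e+02 -2.99577645e-02  7.44719850e+01]
```

View pics/f1.png

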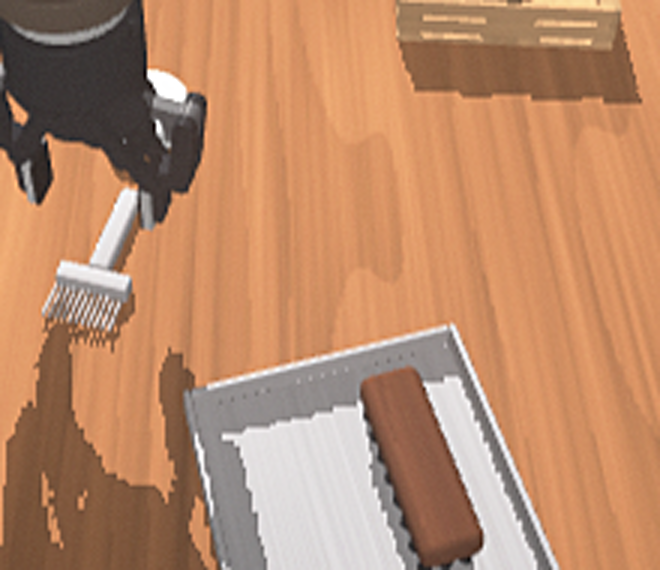

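The brush sits flat in the tray at (420,465), clear of the walls, and the comb handle at (115,230) lies under the fingers. I descend to grip the handle.

Request:
servo_tool:
  moves:
    - [0,0,-1.5,0]
    - [0,0,-2.8,0]
    - [0,0,-3.5,0]
    - [0,0,-3.8,0]
    - [0,0,-3.8,0]
    - [0,0,-3.8,0]

```text
time: 21.2
ee_pos: [0.3892, -0.2478, 0.0062]
tcp_rot: [180.0, 0.0, 74.5]
wrist_force: [0.4, -0.4, -0.4]
opening: 0.0639
grasp_force: 0.0
```

Request:
servo_tool:
  moves:
    - [0,0,0,0]
    - [0,0,0,0]
    - [0,0,0,0]
    - [0,0,0,0]
    - [0,0,0,0]
    - [0,0,0,0]
    - [0,0,0,0]
    - [0,0,0,0]
    - [0,0,0,0]
  claw: 1
  force: 40

```text
time: 21.95
ee_pos: [0.389, -0.2477, 0.0057]
tcp_rot: [180.0, 0.0, 74.5]
wrist_force: [-1.4, 0.1, 5.4]
opening: 0.0126
grasp_force: 39.7
```

Request:
servo_tool:
  moves:
    - [0,0,1.5,0]
    - [0,0,4,0]
    - [0,0,6,0]
    - [2,-3,6,0.1]
    - [4,-6,6,0.2]
    - [6,-9,6,0.3]
    - [8,-12,6,0.4]
    - [10,-15,6,0.5]
    - [11,-16.4,6,0.538]
    - [11,-16.4,6,0.538]
    - [11,-16.4,6,0.538]
    - [11,-16.4,4,0.538]
    - [11,-16.4,2,0.538]
    - [11,-16.4,1,0.538]
    - [11,-16.4,0.6,0.538]
    - [11,-16.4,0.5,0.538]
    - [11,-16.4,0.5,0.538]
    - [11,-16.4,0.5,0.538]

```text
time: 23.45
ee_pos: [0.4989, -0.4114, 0.0111]
tcp_rot: [180.0, 0.0, 105.3]
wrist_force: [-1.1, 0.6, -0.6]
opening: 0.0121
grasp_force: 39.2
```

Request:
servo_tool:
  moves:
    - [0,0,0,0]
    - [0,0,0,0]
    - [0,0,0,0]
  claw: 0.68

```text
time: 23.7
ee_pos: [0.4989, -0.4117, 0.0107]
tcp_rot: [180.0, 0.0, 105.3]
wrist_force: [-0.7, -0.1, -0.3]
opening: 0.0271
grasp_force: 0.0
```

Request:
servo_tool:
  moves:
    - [0,0,2,0]
    - [0,0,5,0]
    - [0,0,8,0]
    - [0,0,12,0]
    - [-3,3,15,0]
    - [-6,7,15,0]
    - [-10,10,15,0]
    - [-14,14,15,0]
    - [-18,18,15,0]
    - [-20,20,15,0]
    - [-20,20,15,0]

```text
time: 24.62
ee_pos: [0.2972, -0.2103, 0.1602]
tcp_rot: [180.0, 0.0, 105.3]
wrist_force: [0.2, 1.0, 1.6]
opening: 0.0273
grasp_force: 0.0
```

Run:
```python
from h import *
a=camera('side')[:,:,::-1]; b=camera('top')[:,:,::-1]
t=cv2.resize(b[105:270,100:460],(800,367),interpolation=cv2.INTER_CUBIC)
s1=cv2.resize(a[100:255,220:390],(255,232)); s2=cv2.resize(a[320:420,230:410],(400,222))
o=np.zeros((600,800,3),np.uint8); o[:367]=t; o[367:599,:255]=s1; o[367:589,300:700]=s2
cv2.imwrite('pics/g1.png',o)
```

```text
(no output)
```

View pics/g1.png

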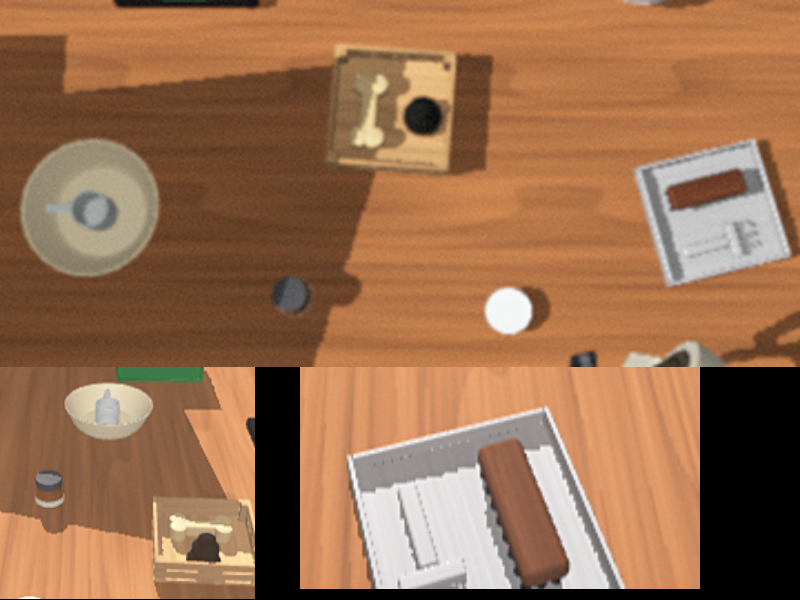

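All five things are flat and clear of the walls. The bone (370,110) and chew (423,116) are in the crate, the cup (97,210) is in the bowl, and the brush (708,188) and comb (720,242) are in the tray. The jar and tin haven't moved, so I hand in.

```bash
python3 -c "
from workcell import *
print(job_done())"
```

```text
the job is handed in; nothing more can be done
None
```

I handed the job in at about 25 s of the 144 s: the last pictures show all five things flat in their containers and the jar and tin where they were, but the hand-in gave back no verdict.

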